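Gauge the trellis sleeves and sort out the blocked one

TASK

One of the three aluminium trellis sleeves has a stone trapped inside: find it by sliding the sleeves, mouth first, onto the two gauge pegs on the wooden board, easing them on and never forcing one that stops. Leave the two clear sleeves fully home on the pegs, mouth against the board, one on each peg, and put the blocked sleeve in the bucket. Keep the bucket upright, and leave the mint pot, the jug and the hand fork where they are.

Things in the scene. Friction and masses are not known exactly. Their poses are not given: they have to be found in the camera images.
- sleeve_a: square aluminium sleeve 36 x 36 x 70 mm, lying flat; all three look alike. Closed at -x; mouth at +x: a 21 mm square opening in a 5 mm lip, behind it a 27 mm square cavity 61 mm long. Origin: centre of its underside (18 mm under the bore axis), x along the bore to the mouth, z up. 0.12 kg. A 24 mm stone is trapped in one of the three, not known which
- sleeve_b: like sleeve_a in all its sizes and axes (the stone may be in this one)
- sleeve_c: like sleeve_a in all its sizes and axes (the stone may be in this one)
- sleeve_a_mouth (a point): centre of the mouth's outer face of sleeve_a, on the bore's axis
- sleeve_b_mouth (a point): centre of the mouth's outer face of sleeve_b, on the bore's axis
- sleeve_c_mouth (a point): centre of the mouth's outer face of sleeve_c, on the bore's axis
- gauge: fixed upright wooden board 20 mm thick (x), 200 wide (y), 92 high, with two level round steel gauge pegs on its -x face, 60 mm left (+y) and right of its middle, axes 70 mm above the work top, pointing to -x. A clear sleeve slides on until its mouth meets the board; the blocked one stops about 17 mm short. Origin: under the board's middle, on the work top, z up
- root_left (a point): where the axis of the left (+y) peg meets the board's face; the peg is 17 mm in diameter and sticks out 58 mm, its last 12 mm tapering to 9 mm
- root_right (a point): the same for the right (-y) peg
- bucket: small loose steel bucket, 85 mm high, 154 mm wide at the rim and 120 mm at the foot, walls 3 mm, floor 4 mm thick. Origin: centre of its underside, z up
- mint_pot: terracotta pot of mint, 116 mm wide, pot 90 mm high, leaves to about 165 mm; bystander. Origin: centre of its underside
- jug: white enamel jug, 100 mm wide, 140 mm high, blue handle out to 85 mm along its +x; bystander. Origin: centre of its underside
- fork: green plastic hand fork lying flat along its x, 265 mm long, 66 mm wide, 24 mm high; bystander. Origin: on the work top under its middle
There are look-alikes about, which are no part of the job. What is shaped like the sleeve_a but blue or yellow is not meant.

How it is judged:
By the outcome, as a careful person would: the job done as asked, in the order asked, and still so for the second after the job is handed in, with the robot touching nothing.
It also fails if it takes over 72 s, if anything falls off the work surface, if the arm or the gripper's body presses on something with over 40 N, if the wrist force passes 120 N, or if a joint passes its speed limit or range.

ROBOT

A 6-joint arm with a two-finger parallel gripper is mounted at the origin on the work surface. World frame = base frame: x ahead of the robot, y to its left, z up, the work surface at z = 0. Lengths are in m, angles in rad, forces in N, time in s.
With the tool pointing down it reaches from about 0.2 to 0.875 m from the base axis. Payload 3.4 kg.
Tool frame: the origin (TCP) lies between the finger pads; the fingertips stand 25 mm ahead of it and the grasp point (between the pads) lies 6 mm ahead of it (r.nose_length is the z of the fingertips in the tool frame, in m); z points along the fingers, y is the line along which they close (so a half turn about z gives the same grasp; the last joint's range is limited). The gripper opens to 94 mm and grips with 3 to 60 N. Pads are 16 mm wide; open, the fingers measure 119 mm over their backs; the gripper's body (75 mm by 177 mm) begins 78 mm behind the grasp point.
Start: joints at [-1.386, 0.276, 1.505, -0, 1.361, -0.121], TCP at [0.173, -0.548, 0.23] pointing down, gripper open.
Joint ranges: [-2.89, 2.89], [-0.75, 2.08], [0.22, 2.7], [-1.18, 4.32], [0.11, 2.71], [-2.7, 2.7]. Speed limits (rad/s): [2.57, 2.57, 3.14, 3.14, 3.14, 3.14].

INTERFACE

Orientations are given as a unit quaternion [w, x, y, z].
In Python, from plant import r, gripper_to, inverse_kinematics, vision, models, telemetry gives the robot as it stands. Calls block until the motion is done:
- r.move_to(position, orientation): joint-space move of the TCP to a pose.
- r.move_l(position, rot=None, vel=0.15, guard=None): straight line of the TCP; rot=None keeps the orientation; vel is the mean speed in m/s. With guard (N) it stops when the force on the tool has changed by that much, and returns True; else False.
- r.movej(angles): joint-space move.
- gripper_to(opening, f_grip=None): finger opening in m; f_grip is the grip in N (None keeps the last); returns when the fingers have stopped.
- r.hold(seconds).
- inverse_kinematics(position, orientation): joint angles nearest the present ones, or None.
- vision.snapshot(name): name is "scene" or "side" or "wrist"; returns the picture (480x640x3 uint8, red, green, blue); there is no depth.
- vision.get_calibration(name): a dict with "fx", "fy", "cx", "cy" (pixels), "position" and "orientation" of the camera in the world. Camera axes: x right, y down, z forward; pixel columns grow to the right and rows downward; lengths in m; the calibration is good to about 2 mm. A picture is of the moment at which its call begins: read the wrist's pose just before it. get_calibration takes no time and is no camera call; for the wrist camera it gives the pose at the moment of the call.
A pose or a line that the arm cannot do raises r.PlanningError and nothing moves.
- r.sign_off(): hands the job in; it is judged then, once.
Trained networks look in the newest picture that a camera, given by its name, has taken for a name from the list of things; names that differ only in an ending like _2 or _b are one class to them, and where a whole thing is asked for, a point or a joint stands for the part that bears it (a point fixed in the world has none). Each returns a list of dicts, best first, with "score" (0 to 1); they miss things now and then, are a little off and sometimes report something else, mostly with a low value. They report only what shows in the picture. A call takes as long as a camera call. They do not tell look-alikes from the thing itself.
- models.boxes_of(thing, camera): "at" ([x, y, z] in m, in world coordinates, good to about 4 mm: the middle of the surface that is visible of it).
- models.regions_of(thing, camera): "pixels" (480x640 bool, what is visible of it).
- models.mark_of(thing, camera): "at" ([x, y, z] in m, in world coordinates, good to about 4 mm: a listed point, or the origin of a listed thing).
Readings, each from a call of its own:
- telemetry.current_t(): time.
- telemetry.current_joints(): joint angles.
- telemetry.current_dq(): joint speeds.
- telemetry.current_joint_efforts(): joint torques, N m.
- telemetry.current_ee_pos(): TCP position.
- telemetry.current_tool_rot(): TCP orientation.
- telemetry.current_wrist_force(): force on the tool from outside, world axes, zero at the start.
- telemetry.current_torque(): the same for the moment, N m.
- telemetry.current_opening(): finger opening in m.
- telemetry.current_finger_force(): force on a finger pad.
Only numpy, scipy, OpenCV 4.12 (cv2) and the standard library are available. Lean on these libraries where they do the work, as an engineer would, in place of code of your own. Each camera call takes 0.05 s, during which the arm holds its last target. There are 200 camera calls.

## Working session

There is one attempt and no reset: what is moved stays moved. The work goes in short steps, each a Python script; the robot and the scene stay as the last script left them, time stands still between calls to the robot, and variables do not carry over. Pictures are saved under pics/ and viewed, at most 10 in all, crops included, and the job is handed in when it is done.

```bash
ls; mkdir -p pics
cat > s0.py <<'E'
from plant import r, vision, models, telemetry
import cv2, numpy as np
for n in ["scene","side"]:
    im=vision.snapshot(n); cv2.imwrite(f"pics/{n}0.png",im[:,:,::-1])
    c=vision.get_calibration(n); print(n,c)
    for t in ["sleeve_a","sleeve_a_mouth","gauge","root_left","root_right","bucket","mint_pot","jug","fork"]:
        print(t,[(np.round(d["at"],3).tolist(),round(d["score"],2)) for d in models.mark_of(t,n)])
    print("box",[(np.round(d["at"],3).tolist(),round(d["score"],2)) for d in models.boxes_of("sleeve_a",n)])
print(telemetry.current_t())
E
python3 s0.py
```

```text
pics
scene {'fx': 525.6718002448515, 'fy': 525.6718002448515, 'cx': 319.5890367158906, 'cy': 236.09808709242938, 'position': array([1.2327117 , 0.16854466, 0.7780675 ]), 'orientation': array([-0.24411012,  0.56863471,  0.72451456, -0.30355142])}
sleeve_a [([0.461, 0.212, -0.001], 0.83), ([0.361, 0.132, 0.003], 0.78), ([0.455, 0.055, -0.001], 0.74), ([0.477, -0.085, -0.001], 0.66), ([0.341, 0.241, -0.004], 0.57)]
sleeve_a_mouth [([0.334, 0.16, 0.016], 0.95), ([0.322, 0.276, 0.018], 0.87), ([0.491, 0.223, 0.018], 0.7), ([0.689, 0.147, 0.064], 0.53)]
gauge [([0.685, 0.086, -0.001], 0.56)]
root_left [([0.692, 0.145, 0.064], 0.75)]
root_right [([0.666, 0.02, 0.072], 0.73), ([0.644, 0.385, -0.001], 0.41)]
bucket [([0.527, -0.348, -0.001], 0.72), ([0.692, 0.142, 0.067], 0.19)]
mint_pot [([0.644, 0.381, 0.002], 0.65)]
jug [([0.728, -0.232, 0.0], 0.66)]
fork [([0.45, 0.376, 0.001], 0.9)]
box [([0.471, 0.052, 0.034], 0.97), ([0.371, 0.131, 0.032], 0.97), ([0.352, 0.241, 0.03], 0.89), ([0.493, -0.084, 0.034], 0.69), ([0.476, 0.211, 0.031], 0.6), ([0.669, 0.377, 0.09], 0.52)]
side {'fx': 532.642
[... 330 characters left out ...]
61, 0.131, -0.001], 0.78), ([0.453, 0.056, -0.004], 0.55)]
sleeve_a_mouth [([0.493, 0.22, 0.017], 0.97), ([0.337, 0.163, 0.022], 0.89), ([0.322, 0.276, 0.021], 0.69)]
gauge [([0.691, 0.076, 0.002], 0.84)]
root_left [([0.69, 0.145, 0.069], 0.87)]
root_right [([0.666, 0.023, 0.076], 0.81), ([0.461, 0.212, -0.001], 0.39)]
bucket [([0.525, -0.345, 0.002], 0.62)]
mint_pot [([0.654, 0.381, 0.002], 0.95), ([0.69, 0.08, -0.0], 0.72)]
jug [([0.727, -0.232, -0.003], 0.83), ([0.513, -0.077, 0.019], 0.37)]
fork [([0.454, 0.37, -0.003], 0.94)]
box [([0.358, 0.142, 0.033], 0.88), ([0.477, -0.07, 0.032], 0.83), ([0.334, 0.252, 0.035], 0.74), ([0.455, 0.223, 0.036], 0.73), ([0.451, 0.075, 0.032], 0.65)]
1.1
```

View pics/scene0.png

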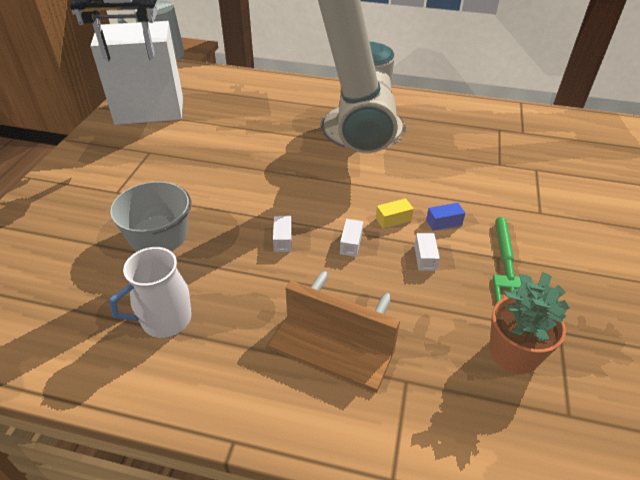

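View pics/side0.png

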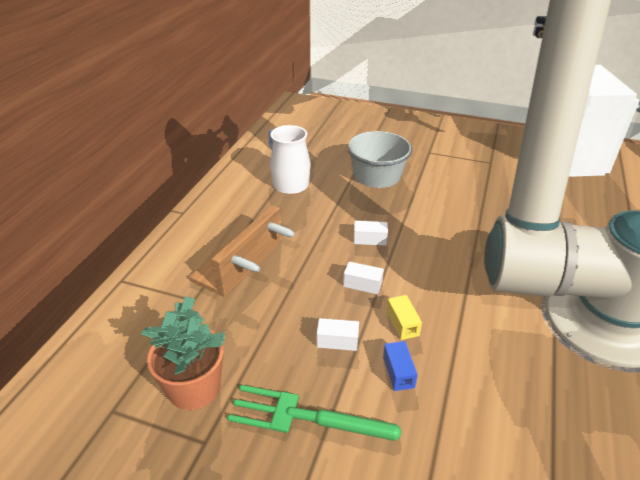

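The grey sleeves sit at scene pixels (283,233), (351,238) and (427,252). The look-alikes are yellow at (395,213) and blue at (446,216), and both are rejected for their colour. Next is a close crop to check the mouths.

Run:
```python
import cv2, numpy as np
a=cv2.imread("pics/scene0.png"); b=cv2.imread("pics/side0.png")
f=lambda im,x,y:cv2.resize(im[y-30:y+30,x-30:x+30],(260,260),interpolation=cv2.INTER_CUBIC)
cv2.imwrite("pics/crop1.png",np.vstack([np.hstack([f(a,283,233),f(a,351,238),f(a,427,252)]),np.hstack([f(b,371,233),f(b,364,278),f(b,338,334)])]))
```

```text
(no output)
```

View pics/crop1.png

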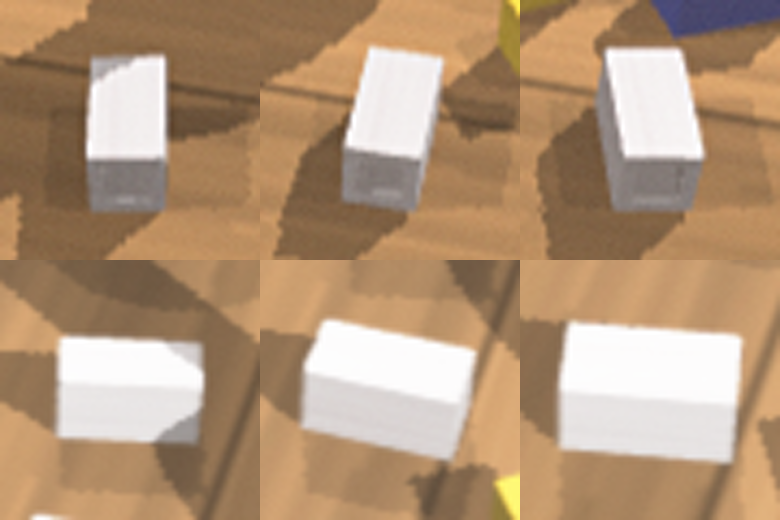

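The crop shows three plain grey sleeves. Each shows a square opening in its +x face (towards the board), so all three mouths point roughly +x. Now wrist views.

```bash
cat > h.py <<'E'
from plant import r, gripper_to, inverse_kinematics, vision, models, telemetry
import cv2, numpy as np
from scipy.spatial.transform import Rotation as R
def down(yaw):
    q=(R.from_euler('z',yaw)*R.from_quat([1,0,0,0])).as_quat(); return np.array([q[3],q[0],q[1],q[2]])
def cam(name):
    c=vision.get_calibration(name); w,x,y,z=c["orientation"]
    return c,R.from_quat([x,y,z,w]).as_matrix()
def ray(px,z,C):
    """pixels (N,2) to world points on the plane at height z"""
    c,M=C; px=np.atleast_2d(px)
    d=np.c_[(px[:,0]-c["cx"])/c["fx"],(px[:,1]-c["cy"])/c["fy"],np.ones(len(px))]@M.T
    return c["position"]+d*((z-c["position"][2])/d[:,2])[:,None]
def show(t,n): return [(np.round(d["at"],4).tolist(),round(d["score"],2)) for d in models.mark_of(t,n)]
E
python3 - <<'E'
from h import *
np.set_printoptions(precision=4,suppress=True)
r.move_to([0.50,0.08,0.36],down(-0.2)); r.hold(0.2)
print(telemetry.current_joints(),telemetry.current_t())
C=cam("wrist"); im=vision.snapshot("wrist"); cv2.imwrite("pics/w1.png",im[:,:,::-1])
np.savez("w1.npz",pos=C[0]["position"],M=C[1]); print(C)
for t in ["root_left","root_right","gauge","sleeve_a","sleeve_a_mouth"]: print(t,show(t,"wrist"))
for d in models.regions_of("sleeve_a","wrist"):
    m=d["pixels"].astype(np.uint8); print(round(d["score"],2),m.sum(),cv2.mean(im,m)[:3],cv2.minAreaRect(cv2.findNonZero(m)))
print(telemetry.current_t())
E
```

```text
[ 0.0203  0.124   1.3902 -0.0001  1.6276  1.7919] 3.85
({'fx': 339.48587919788355, 'fy': 339.48587919788355, 'cx': 320.86236698689817, 'cy': 240.24657971269633, 'position': array([0.5829, 0.0641, 0.5147]), 'orientation': array([-0.0925, -0.6262,  0.766 ,  0.112 ])}, array([[-0.1986, -0.9387, -0.2819],
       [-0.9801,  0.1906,  0.0557],
       [ 0.0014,  0.2873, -0.9578]]))
root_left [([0.6912, 0.1416, 0.0692], 0.81), ([0.6481, 0.3847, 0.0034], 0.54)]
root_right [([0.667, 0.0273, 0.0698], 0.87)]
gauge [([0.6833, 0.0813, -0.0001], 0.96)]
sleeve_a [([0.3555, 0.1314, -0.0031], 0.96), ([0.4566, 0.2138, -0.001], 0.88), ([0.4557, 0.0568, -0.0027], 0.87), ([0.3369, 0.242, 0.0047], 0.67), ([0.4795, -0.088, -0.0003], 0.63)]
sleeve_a_mouth [([0.326, 0.268, 0.0167], 0.8), ([0.4932, 0.2228, 0.0151], 0.74), ([0.3331, 0.1637, 0.0198], 0.6)]
0.82 1048 (103.07061068702289, 131.20706106870227, 217.93511450381678) ((242.752197265625, 314.2168273925781), (26.716472625732422, 51.269287109375), 48.8140754699707)
0.62 1486 (235.7442799461642, 233.53768506056528, 232.9205921938089) ((241.21888732910156, 243.24172973632812), (51.287899017333984, 30.745407104492188), 59.931419372558594)
0.62 1363 (233.4556126192223, 222.30887747615554, 9.61995597945708) ((306.0000305175781, 292.5000305175781), (28.99138069152832, 50.204586029052734), 45.0)
0.57 1192 (248.53355704697987, 247.69043624161074, 247.9756711409396) ((342.0294494628906, 225.11766052246094), (49.71979904174805, 25.223705291748047), 75.96376037597656)
0.56 1641 (201.9811090798294, 196.7739183424741, 196.85374771480807) ((434.98284912109375, 190.4623260498047), (52.13916778564453, 33.68355941772461), 65.55604553222656)
4.2
```

View pics/w1.png

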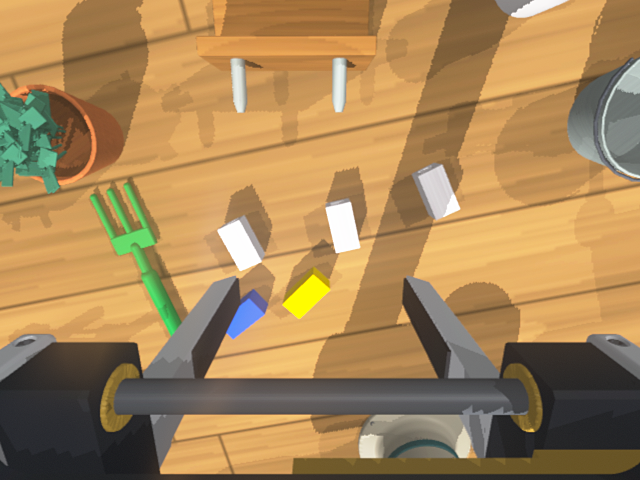

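The wrist view shows pegs at about (238,85) and (340,85) with the board along row 45, and the grey sleeves at (241,243), (342,226) and (436,191). Yellow is at (306,293) and blue at (245,314). Now I'll fit the peg axes and sleeve top faces in this picture.

Run:
```python
from h import *
np.set_printoptions(precision=4,suppress=True)
im=cv2.imread("pics/w1.png"); hsv=cv2.cvtColor(im,cv2.COLOR_BGR2HSV)
c,_=cam("wrist"); z=np.load("w1.npz"); C=({**c,"position":z["pos"]},z["M"])
for (x,y) in [(238,85),(340,85)]:
    m=np.zeros(im.shape[:2],np.uint8); m[60:120,x-22:x+22]=(hsv[60:120,x-22:x+22,1]<60)
    n,l,s,_=cv2.connectedComponentsWithStats(m); k=1+s[1:,4].argmax(); m=(l==k)
    rows=[v for v in np.unique(np.nonzero(m)[0]) if m[v].any()]
    mid=np.array([[(np.nonzero(m[v])[0].min()+np.nonzero(m[v])[0].max())/2,v] for v in rows])
    W=ray(mid,0.07,C); d=np.linalg.svd(W[:,:2]-W[:,:2].mean(0))[2][0]
    if d[0]<0:d=-d
    print("peg",s[k],"tip",W[-1],"root",W[0],"mean",W.mean(0),"yaw",np.arctan2(d[1],d[0]))
for (x,y) in [(241,243),(342,226),(436,191)]:
    w=(slice(y-45,y+45),slice(x-35,x+35)); m=np.zeros(im.shape[:2],np.uint8); m[w]=(hsv[w][:,:,1]<50)&(hsv[w][:,:,2]>110)
    n,l,s,_=cv2.connectedComponentsWithStats(m); k=l[y,x]; v=im[y,x]
    m=((l==k)).astype(np.uint8); b=cv2.boxPoints(cv2.minAreaRect(cv2.findNonZero(m)))
    W=ray(b,0.036,C)[:,:2]; e=[W[1]-W[0],W[2]-W[1]]; L=[np.linalg.norm(q) for q in e]; d=e[int(np.argmax(L))]; d=d*np.sign(d[0])
    print("sleeve",s[k],W.mean(0),L,"yaw",np.arctan2(d[1],d[0]))
# edge of board top front (-x edge at z=.092)
for row in (slice(30,60),):
    print([ (x,np.argmax(np.abs(np.diff(hsv[row,x,2].astype(int))))+30) for x in (210,225,260,290,320,360)])
```

```text
peg [231  60  16  53 690] tip [0.6328 0.154  0.07  ] root [0.6892 0.1428 0.07  ] mean [0.6614 0.1483 0.07  ] yaw -0.19720428024037728
peg [332  60  15  52 697] tip [0.6101 0.0358 0.07  ] root [0.6654 0.0249 0.07  ] mean [0.6381 0.0305 0.07  ] yaw -0.19451001119838657
sleeve [ 217  216   48   55 1500] [0.4602 0.2071] [np.float64(0.04691212307093472), np.float64(0.07377344300300262)] yaw 0.24657239701453404
sleeve [ 326  199   34   54 1302] [0.4573 0.057 ] [np.float64(0.03677474067089685), np.float64(0.07671304331109946)] yaw 0.04037659631299262
sleeve [ 412  163   48   57 1636] [ 0.4806 -0.0815] [np.float64(0.042961048279774774), np.float64(0.07752449412735019)] yaw 0.2899220329095385
[(210, np.int64(55)), (225, np.int64(55)), (260, np.int64(35)), (290, np.int64(35)), (320, np.int64(35)), (360, np.int64(35))]
```

```bash
cat >> h.py <<'E'
GY=-0.195; D=np.array([np.cos(GY),np.sin(GY),0]); N=np.array([-np.sin(GY),np.cos(GY),0])
ROOT={"L":np.array([0.690,0.1430,0.]),"R":np.array([0.6665,0.0248,0.])}
S={"a":([0.478,-0.0845],0.27),"b":([0.4555,0.057],0.04),"c":([0.458,0.2125],0.24)}
ZG=0.029; ZP=ZG+0.052
def pick(k):
    (x,y),yaw=S[k]; gripper_to(0.075,30)
    r.move_to([x,y,0.12],down(yaw)); r.move_l([x,y,ZG],vel=0.12)
    gripper_to(0.02,30); print("opening",telemetry.current_opening(),telemetry.current_finger_force())
    r.move_l([x,y,0.13],vel=0.2)
def dist(p): # remaining from sleeve centre to root, and lateral offset
    e=telemetry.current_ee_pos()-ROOT[p]; return -e@D, e@N
def insert(p,off=0.,dz=0.,guard=6):
    P=lambda s,z: ROOT[p]-s*D+off*N+[0,0,z]
    r.move_to(P(0.112,ZP+dz+0.04),down(GY)); r.move_l(P(0.112,ZP+dz),vel=0.12); r.hold(0.2)
    f0=telemetry.current_wrist_force()
    for s in (0.085,0.068,0.058,0.025):
        hit=r.move_l(P(s,ZP+dz),vel=0.05,guard=guard); f=telemetry.current_wrist_force()-f0
        print(s,hit,"dist %.4f lat %.4f"%dist(p),"f along %.1f lat %.1f z %.1f"%(f@D,f@N,f[2]))
        if hit: break
    print("t",telemetry.current_t())
E
python3 - <<'E'
from h import *
pick("c"); insert("L")
cv2.imwrite("pics/ins1.png",vision.snapshot("wrist")[:,:,::-1])
E
```

```text
opening 0.03593767024197138 29.998121839016676
0.085 False dist 0.0852 lat -0.0001 f along -0.2 lat 0.3 z 0.8
0.068 False dist 0.0679 lat -0.0000 f along 0.4 lat 0.7 z 0.3
0.058 False dist 0.0576 lat -0.0000 f along -0.3 lat 0.8 z 0.2
0.025 True dist 0.0349 lat -0.0002 f along 0.0 lat -0.7 z 1.4
t 11.3583
```

View pics/ins1.png

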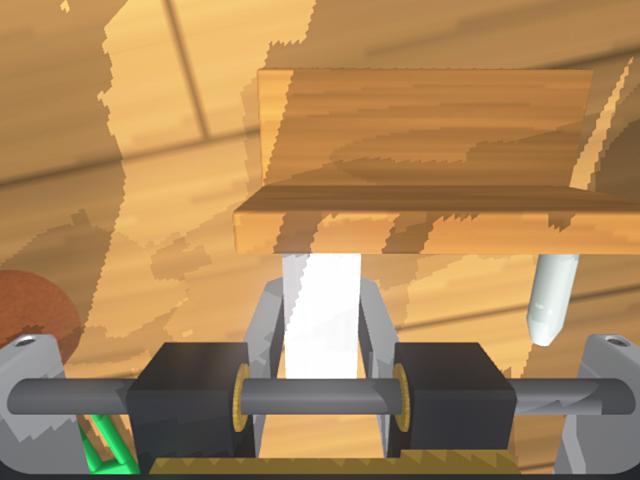

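The sleeve's mouth meets the board edge at about (320,253) with no gap, so sleeve c is clear. I'll release it and test b on the right peg.

```bash
cat >> h.py <<'E'
def seat():
    e=telemetry.current_ee_pos(); print("seat",r.move_l(e+0.004*D,vel=0.03,guard=3)); gripper_to(0.058)
    e=telemetry.current_ee_pos(); r.move_l([e[0],e[1],0.17],vel=0.2)
E
python3 - <<'E'
from h import *
seat(); pick("b"); insert("R")
cv2.imwrite("pics/ins2.png",vision.snapshot("wrist")[:,:,::-1])
E
```

```text
seat True
opening 0.035604607430160876 29.966972256079316
0.085 False dist 0.0852 lat -0.0001 f along -0.5 lat 0.1 z -0.6
0.068 False dist 0.0679 lat -0.0000 f along 0.1 lat -0.0 z -1.7
0.058 False dist 0.0576 lat -0.0000 f along 0.1 lat 0.0 z -1.3
0.025 True dist 0.0500 lat -0.0002 f along 1.1 lat -0.0 z -0.8
t 19.5
```

View pics/ins2.png

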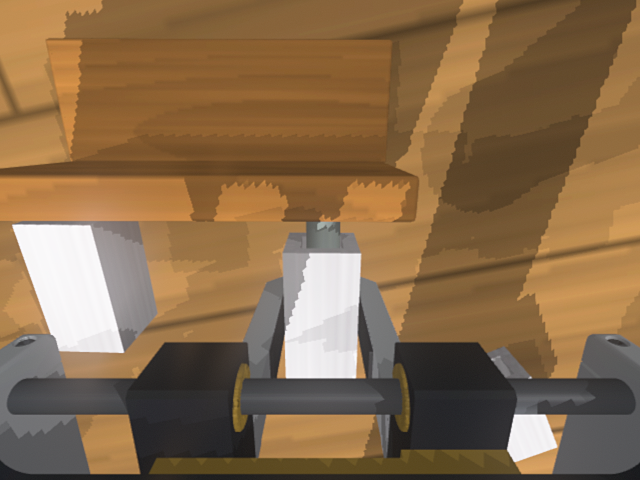

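Sleeve b stops with the peg still bare between its mouth (about row 240) and the board (row 221). That is about 15–17 mm short with the peg centred, so b is the blocked one. It goes to the bucket, then a onto the right peg.

Run:
```python
from h import *
r.move_l(ROOT["R"]-0.115*D+[0,0,ZP],vel=0.1)
e=telemetry.current_ee_pos(); r.move_l([e[0],e[1],0.20],vel=0.2)
B=[0.526,-0.346]
r.move_to(B+[0.20],down(GY)); print("drop hit",r.move_l(B+[0.046],vel=0.12,guard=8),telemetry.current_ee_pos())
gripper_to(0.056); r.move_l(B+[0.20],vel=0.2)
pick("a"); insert("R"); 
print(telemetry.current_t())
```

```text
drop hit False [ 0.52654826 -0.34640241  0.04684588]
opening 0.03573343557626689 29.99979523010552
0.085 False dist 0.0852 lat -0.0001 f along 0.3 lat -0.6 z -0.4
0.068 False dist 0.0678 lat -0.0001 f along 0.6 lat 0.9 z -0.4
0.058 False dist 0.0576 lat -0.0000 f along -0.5 lat 0.3 z -0.2
0.025 True dist 0.0350 lat -0.0000 f along 0.2 lat -0.8 z 0.3
t 32.7417
32.7417
```

Sleeve a is fully home, as expected. I'll seat and release it, back off and check from above.

Run:
```python
from h import *
seat(); r.move_to([0.50,0.0,0.30],down(GY)); r.hold(0.3)
w=vision.snapshot("wrist"); s=vision.snapshot("scene")
cv2.imwrite("pics/end.png",np.hstack([w[:300,100:500],cv2.resize(s[150:400,80:413],(400,300))])[:,:,::-1])
for t in ["bucket","mint_pot","jug","fork"]: print(t,show(t,"scene")[:1])
print(telemetry.current_t())
```

```text
seat True
bucket [([0.5278, -0.3473, 0.0009], 0.62)]
mint_pot [([0.646, 0.3822, -0.0005], 0.6)]
jug [([0.7267, -0.2331, 0.0001], 0.62)]
fork [([0.4489, 0.3766, -0.0005], 0.69)]
35.4917
```

View pics/end.png

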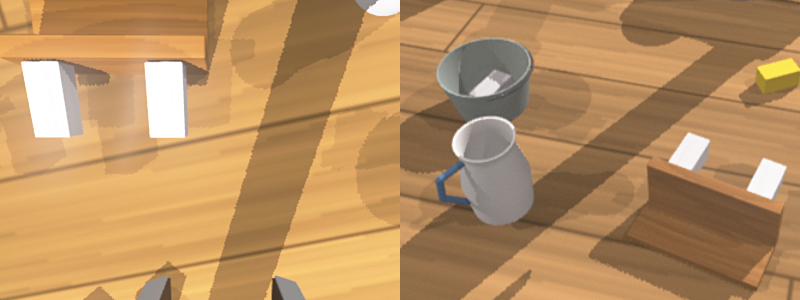

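The final picture shows both sleeves flush to the board at (50,62) and (166,62) and the third lying in the upright bucket at (490,82). The bystanders have not moved.

```bash
python3 -c "
from plant import r; print(r.sign_off())"
```

```text
the job is handed in; nothing more can be done
None
```

I handed the job in at about 35.5 s: the middle sleeve (b) was the blocked one and is in the upright bucket, the other two are home on the pegs (c left, a right), and the mint pot, jug and fork did not move.

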